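# Knock a set casting out of its die with the bench ejector

## Task

The green resin casting is stuck in the die of the bench ejector. Press the lever's black thumb pad down until the lever can be felt bearing on its buffered stop - firmly, but never hard - so that the knockout rod pushes the casting up out of the die, and let the lever come back up. Then draw the casting out and set it down gently, upright, in the tray's empty well (the one showing blue felt), leaving everything else where it is.

Things in the scene. Friction and masses are not known exactly. Their poses are not given: they have to be found in the camera images.
- ejector: bench ejector, fixed to the surface: grey base plate 185 x 90 mm, a clevis with the lever's pivot, and behind it a square aluminium die (60 x 60 mm, flat top face 111 mm above the surface) on a bridge over a vertical knockout rod. Origin: on the surface, under the pivot pin. x points from the pivot to the die, z up; the die's axis stands at x = +50 mm, y = 0; the lever's handle points to -x
- die_face (a point): centre of the die's mouth, in its top face (111 mm above the surface). The pocket is a 31 mm round bore, 28 mm deep, with a hole in its floor for the 8 mm rod; four sprung rubber plungers in the bore wall, 4.5 mm below the mouth, hold the casting by friction (about 8 to 14 N, not the same every time) and keep it standing at whatever height it is left
- lever: the ejector's steel lever (bar 16 mm wide, 8 mm thick). Origin: the pivot, 50 mm above the surface. A spring holds it up; pressing the handle end down raises the nose and with it the rod (50 mm arm). The rod first crosses a gap of 3 mm, then lifts the casting
- lever_pad (a point): centre of the top of the lever's round black thumb pad, 36 mm across, 125 mm from the pivot; at rest it stands about 87 mm above the surface and the lever slopes 0.2 rad up towards it. It comes down to the stop after 33 to 57 mm, turning about the pivot (its slope changes by 0.27 to 0.45 rad). Pressing takes 1 to 3 N at first and about 3 to 7 N while the casting slides; on the stop the force climbs steeply, by up to 8 N per mm of pad travel. Harder than 20 N bends the lever
- stop: boss of the lever's stop, on the base plate under the lever, 85 mm from the pivot; origin: its underside. In it stands a screw with a springy rubber buffer, turned out differently every time (by up to 14 mm) and not measured: feel for the steep rise of force. 6 N on the buffer is a proper bearing (4 to 6 N more at the pad than just before; 8 N more is plenty). The casting then stands 8 to 18 mm out of the die
- mount: the green resin casting, a cylinder 30 mm in diameter and 26 mm tall, about 35 g, with a small brass-coloured specimen in its top. Origin: centre of its underside, z up. At the start it sits at the bottom of the die's pocket, its top 2 mm below the die's face
- tray: light wooden tray 180 x 66 x 16 mm, fixed. Origin: centre of its underside. Three round wells 34 mm in diameter and 8 mm deep lie along its x axis at -55, 0 and +55 mm; two hold castings of the same size, standing 18 mm out of the tray
- felt: blue felt disc, 32 mm across and under 1 mm thick, on the floor of the empty well. Origin: centre of its underside, at the well's floor (8 mm above the surface)
- mount_b: black casting 30 x 26 mm standing in a well; origin at the centre of its underside
- mount_c: red casting 30 x 26 mm standing in a well; origin at the centre of its underside
- goggles: green goggles with a black strap, about 130 x 160 x 76 mm, lying at the right; leave alone
- tape_roll: brown roll of adhesive tape, 96 mm across, 48 mm tall, lying at the right; leave alone
- syringe: clear syringe 124 mm long without needle, lying at the front right; leave alone
- tweezers: steel tweezers 123 mm long, lying at the far left; leave alone
- cal_weight: small metal weight with a knob, 19 mm across, 26 mm tall, standing at the back left; leave alone
- weighing_dish: white plastic weighing dish, 46 mm across, 10 mm tall, at the back left; leave alone

How it is judged (in metres and radians):
On the way, in this order (a step that is already met when the one before it is completed fails the run):
1. the lever bears on its stop (6 N or more on the buffer) with the casting knocked up at least 5 mm proud of the die (contact force between lever and stop above 6 N and z of mount in the frame of die_face above -0.021 m and horizontal distance between mount and die_face below 0.004 m), for 0.2 s.
2. the lever is let up again with the casting still standing in the die's mouth (z of lever_pad in the frame of ejector above 0.078 m and z of mount in the frame of die_face above -0.022 m and horizontal distance between mount and die_face below 0.005 m), for 0.1 s.
3. the casting is drawn clear of the die (z of mount in the frame of die_face above 0.003 m), for 0.1 s.
At the end, for the whole second after the job is handed in: The green casting stands upright (within 0.1 rad) and at rest on the floor of the felt-lined well, its underside within 2.5 mm of the floor and its axis within 5 mm of the felt's centre; the lever is back up, its pad at least 78 mm above the surface (horizontal distance between mount and felt below 0.005 m and z of mount in the frame of tray between 0.005 and 0.0105 m and angle between mount's own z axis and vertical below 0.1 rad and linear speed of mount below 0.02 m/s and z of lever_pad in the frame of ejector above 0.078 m); the robot touches nothing.
It fails at once if the lever is pressed with more than 20 N (contact force between any of the fingers, the arm and lever above 20 N).
It fails at once if the casting is pressed into the tray with more than 40 N (contact force between mount and tray above 40 N).
It fails at once if the casting is dropped into the tray: it moves faster than 0.5 m/s within 60 mm of the felt (distance between mount and felt below 0.06 m and linear speed of mount above 0.5 m/s).
It fails at once if another thing on the surface is moved by more than 20 mm (distance of any of mount_b, mount_c, tape_roll, cal_weight from where it was at the start of the episode above 0.02 m).
It also fails if it takes over 64 s, if anything falls off the work surface, if the arm or the gripper's body presses on something with over 40 N, if the wrist force passes 120 N, or if a joint passes its speed limit or range.

## Robot

A 6-joint arm with a two-finger parallel gripper is mounted at the origin on a cart in front of the work surface, level with it; the furniture and walls round the work are solid. World frame = base frame: x ahead of the robot, y to its left, z up, the work surface at z = 0. Lengths are in m, angles in degrees, forces in N, time in s.
With the tool pointing down it reaches from about 0.375 to 0.9 m from the base axis. Payload 3.1 kg.
Tool frame: the origin (TCP) lies at the very end of the fingers, on their centre line; the grasp point (between the pads) lies 19 mm behind it; z points along the fingers, x is the direction in which the jaws open and shut, and the axes are right-handed (so a half turn about z gives the same grasp; the last joint's range is limited). The gripper opens to 87 mm and grips with 3 to 60 N. Pads are 19 mm wide; open, the fingers measure 117 mm over their backs; the gripper's body (75 mm by 190 mm) begins 51 mm behind the grasp point.
Start: joints at [57.267, 30.224, 82.088, -0, 67.689, -10.227], TCP at [0.239, 0.577, 0.223] pointing down, gripper open.
Joint ranges: [-176.69, 176.69], [-43.24, 126.21], [12.49, 139.97], [-82, 262], [0, 151.66], [-163.58, 163.58]. Speed limits (degrees/s): [159.86, 159.86, 180, 180, 180, 180].

## Interface

Orientations are given as a 3x3 rotation matrix whose columns are the frame's x, y, z axes.
In Python, from rig import read_state, capture, bot gives the robot as it stands.
- The arm moves only by the shell command python3 -m crank 'ROWS' [OPENING]. ROWS is JSON, a list of rows, each a list of 2 entries, a list of its own where there are three numbers: the shift along the tool's x, y, z in cm, then the turn, a rotation vector about the tool's x, y, z in rad. In form: [[[dx, dy, dz], [wx, wy, wz]], ...]. A call has 1 to 12 rows; each row shifts and turns the commanded pose from where the row before left it, along the tool's axes as they then stand; what a row does not reach is not made up. A row lasts 1/10 s, in which the tool goes at most 50 mm and 8.59 degrees, less where a joint would pass 70% of its speed; a pose out of reach is approached as far as the arm can. A call with a gripper value outside its range is refused whole. OPENING is the closure, from -1 (fully open) to 1 (shut), set as the call begins (- or left out, the last holds). The fingers move at their own pace and stop on an object; the grip force is fixed at half the most. Time passes only in rows, so rows that do not move let the fingers close. It gives the time, the measured TCP pose, the force and the opening at its end, in the units of the state.
- read_state(): the state, without advancing time (a new reading comes with each control period).
- capture(name): name is "scene" or "top" or "wrist"; returns a dict with "pixels" (384x512x3 uint8, red, green, blue), "camera_matrix" (3x3 intrinsics, pixels), "R" (3x3) and "t" (3): a world point X has camera coordinates R X + t. Camera axes: x right, y down, z forward; pixel columns grow to the right and rows downward; lengths in m; the calibration is good to about 2 mm. A picture is of the moment at which its call begins. There is no depth.
- bot.hand_in(): hands the job in, once; it reports no verdict.
The state is a dict: "time_s": time; "joint_positions": joint angles; "qvel": joint speeds; "tau": joint torques, N m; "position": TCP position; "tcp_rot": TCP orientation; "force": force on the tool from outside, world axes, zero at the start; "moment": the same for the moment, N m; "opening": opening from 0.0 (shut) to 1.0 (fully open).
Only numpy, scipy, OpenCV 4.12 (cv2) and the standard library are available. Lean on these libraries where they do the work, as an engineer would, in place of code of your own. Each camera call takes 0.05 s, during which the arm holds its last target.

## Working session

There is one attempt and no reset: what is moved stays moved. The work goes in short steps, Python scripts to look and compute and a shell command to move; the robot and the scene stay as the last step left them, time stands still between calls to the robot, and variables do not carry over. Pictures are saved under pics/ and viewed, and the job is handed in when it is done.

```bash
ls; mkdir -p pics; python3 - <<'E'
from rig import read_state, capture, bot
import cv2
print(read_state())
for n in("scene","top","wrist"):
    c=capture(n); cv2.imwrite(f"pics/a_{n}.png",c["pixels"][:,:,::-1]); print(n,c["camera_matrix"],c["R"],c["t"])
E
```

```text
pics
{'time_s': 0.0, 'joint_positions': array([ 5.72680761e+01,  3.02793890e+01,  8.21545075e+01, -5.63075334e-04,
        6.76904917e+01, -1.02270825e+01]), 'qvel': array([ 0.00758053,  0.02201425,  0.01703353, -0.10784522,  0.03544552,
        0.04479522]), 'tau': array([-7.49744977e-04, -4.40043426e+01, -1.76589775e+01,  6.31429651e-02,
        5.82912366e-02, -1.75760720e-04]), 'position': array([0.23880201, 0.57679772, 0.22157754]), 'tcp_rot': array([[ 3.82756795e-01,  9.23848405e-01, -1.16622123e-03],
       [ 9.23846667e-01, -3.82758386e-01, -1.83116656e-03],
       [-2.13810126e-03, -3.76518151e-04, -9.99997643e-01]]), 'force': array([-0.64051306,  0.00420372, -0.11070199]), 'moment': array([-0.01742091,  0.04128902, -0.01169506]), 'opening': 1.0018208228140284}
scene [[356.82816664   0.         254.49942863]
 [  0.         356.82816664 191.75915433]
 [  0.           0.           1.        ]] [[ 0.52567191 -0.85042022 -0.02131881]
 [-0.53920932 -0.31370987 -0.78156217]
 [ 0.65796835  0.42234058 -0.62346298]] [-0.26426602  0.35347277  0.77852197]
top [[415.13904002   0.         256.48467409]
 [  0.         415.13904002 191.56501065]
 [  0.           0.           1.        ]] [[ 0.00229734 -0.99980996  0.01935911]
 [-0.9940708  -0.00438784 -0.1086462 ]
 [ 0.10871049 -0.01899473 -0.99389196]] [-0.00719481  0.52212731  1.42876684]
wrist [[313.17058181   0.         253.32342505]
 [  0.         313.17058181 191.01915144]
 [  0.           0.           1.        ]] [[ 0.3840699   0.92329998 -0.00273298]
 [ 0.88251283 -0.36623015  0.29503658]
 [ 0.27140637 -0.11572656 -0.95548205]] [-0.62502501 -0.035183    0.39350074]
```

View pics/a_scene.png

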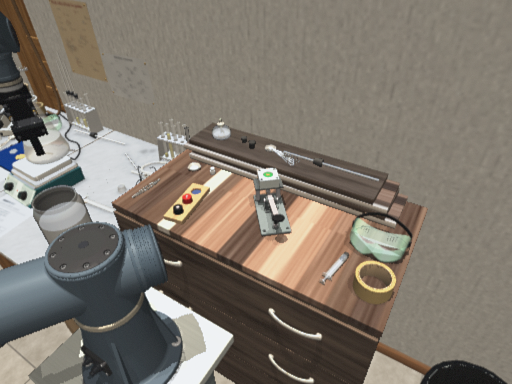

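View pics/a_top.png

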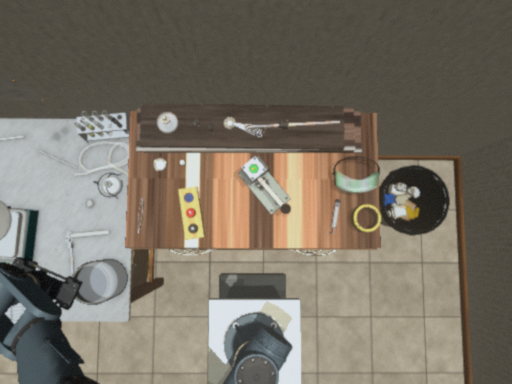

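View pics/a_wrist.png

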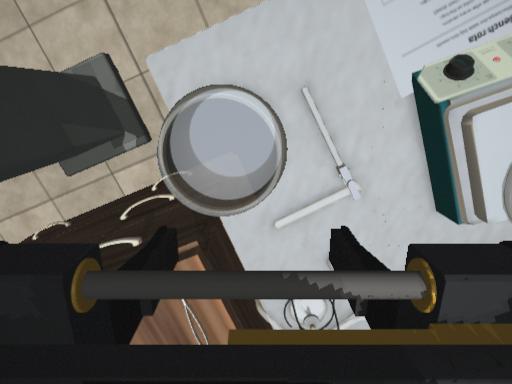

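Top view: thumb pad at about (285,209), die with the green casting at (254,168), and the felt at (188,197), at the back of the tray. Scene view: casting (268,174), pad about (278,216), felt about (198,188). Next I'll triangulate these.

```bash
cat > h.py <<'E'
import numpy as np, cv2
from rig import read_state, capture, bot
def ray(c,uv):
    K,R,t=c["camera_matrix"],np.array(c["R"]),np.array(c["t"])
    d=R.T@np.linalg.solve(K,[uv[0],uv[1],1.]); return -R.T@t, d/np.linalg.norm(d)
def plane(c,uv,z):
    o,d=ray(c,uv); return o+d*(z-o[2])/d[2]
def tri(obs):
    A=np.zeros((3,3));b=np.zeros(3)
    for c,uv in obs:
        o,d=ray(c,uv);P=np.eye(3)-np.outer(d,d);A+=P;b+=P@o
    X=np.linalg.solve(A,b)
    return X,[float(np.linalg.norm((np.eye(3)-np.outer(ray(c,uv)[1],ray(c,uv)[1]))@(X-ray(c,uv)[0]))*1e3) for c,uv in obs]
def proj(c,X):
    p=c["camera_matrix"]@(np.array(c["R"])@X+c["t"]);return p[:2]/p[2]
def blobs(c,lo,hi,roi=None,amin=8):
    hsv=cv2.cvtColor(c["pixels"],cv2.COLOR_RGB2HSV); m=cv2.inRange(hsv,np.array(lo),np.array(hi))
    if roi: k=np.zeros_like(m);k[roi[1]:roi[3],roi[0]:roi[2]]=255;m&=k
    n,l,s,ce=cv2.connectedComponentsWithStats(m)
    return [(ce[i].round(1).tolist(),s[i].tolist()) for i in range(1,n) if s[i][4]>=amin]
def zoom(c,roi,f,name):
    x0,y0,x1,y1=roi;cv2.imwrite(name,cv2.resize(c["pixels"][y0:y1,x0:x1,::-1],None,fx=f,fy=f,interpolation=cv2.INTER_CUBIC))
E
python3 - <<'E'
from h import *
t=capture("top");s=capture("scene")
zoom(t,(170,140,310,250),5,"pics/b_top.png");zoom(s,(160,150,310,250),5,"pics/b_scene.png")
for n,c,r in(("top",t,(170,140,310,250)),("scene",s,(160,150,310,250))):
    print(n,"green",blobs(c,(45,80,80),(80,255,255),r)); print("blue",blobs(c,(100,80,40),(130,255,255),r));print("blk",blobs(c,(0,0,0),(180,255,50),r,15))
E
```

```text
top green [([253.4, 168.4], [250, 165, 8, 8, 45])]
blue [([188.6, 197.4], [186, 195, 6, 6, 33])]
blk []
scene green [([267.7, 174.1], [264, 172, 9, 5, 29])]
blue [([195.7, 191.3], [192, 190, 8, 4, 23])]
blk [([298.3, 178.1], [288, 174, 22, 9, 34]), ([177.8, 210.3], [174, 206, 9, 8, 47]), ([277.5, 218.5], [273, 215, 11, 9, 64]), ([171.3, 245.4], [160, 240, 27, 10, 120])]
```

View pics/b_top.png

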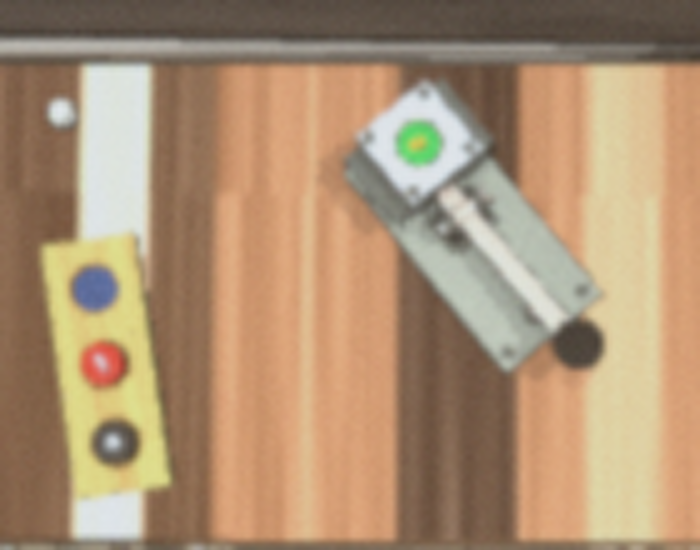

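View pics/b_scene.png

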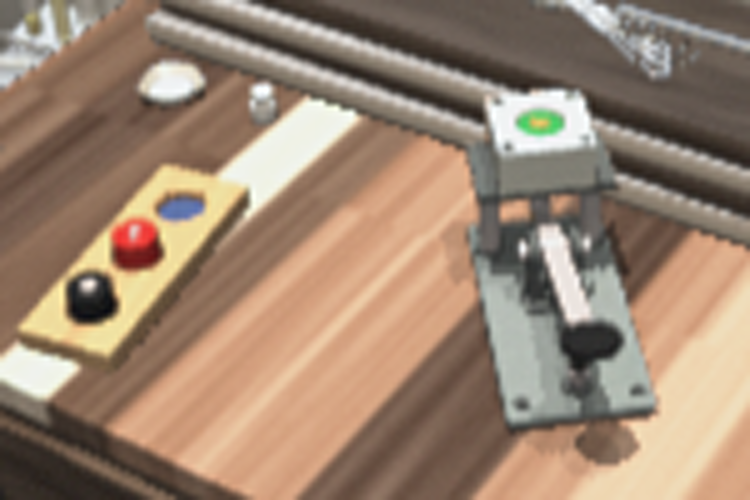

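Top zoom: pad disc at (285.5,208.5), casting (253.4,168.4), felt (188.6,197.4). Scene zoom: pad top about (278,217.8), casting (267.7,174.1), and the felt is partly hidden by the well wall.

```bash
python3 - <<'E'
from h import *
t=capture("top");s=capture("scene")
for n,a,b in(("mount",(253.4,168.4),(267.7,174.1)),("pad",(285.4,208.4),(278,217.8)),("felt",(188.6,197.4),(196,191.2))):
    print(n,tri([(t,a),(s,b)]))
print("planes",plane(t,(253.4,168.4),.109),plane(t,(285.4,208.4),.087),plane(t,(188.6,197.4),.009))
print("s planes",plane(s,(267.7,174.1),.109),plane(s,(278,217.8),.087),plane(s,(196,191.2),.009))
E
```

```text
mount (array([0.59131745, 0.00556108, 0.11155101]), [1.2513383803149882, 1.2513383803150162])
pad (array([ 0.46030313, -0.10302761,  0.08380165]), [1.3883660857740563, 1.3883660857740465])
felt (array([0.5029661 , 0.23271103, 0.01406586]), [1.4978083191269016, 1.497808319126803])
planes [0.59101953 0.00656225 0.109     ] [ 0.45930728 -0.10158088  0.087     ] [0.50243795 0.23455454 0.009     ]
s planes [0.59523947 0.00639159 0.109     ] [ 0.45815288 -0.10570845  0.087     ] [0.50860843 0.23615499 0.009     ]
```

```bash
python3 - <<'E'
from h import *
w=capture("wrist");s=read_state();R=s["tcp_rot"];c=-w["R"].T@w["t"]
print("cam in tool",R.T@(c-s["position"]), "axes in tool", (R.T@w["R"].T).round(3), "tcp px",proj(w,s["position"]),"20cm ahead",proj(w,s["position"]+R@[0,0,.1]))
E
python3 -m crank '[[[0,0,0],[0,0,-0.131]],[[0,0,0],[0,0,-0.131]],[[0,0,0],[0,0,-0.131]],[[-4.5,1.8,0],[0,0,0]],[[-4.5,1.8,0],[0,0,0]],[[-4.5,1.8,0],[0,0,0]],[[-4.5,1.8,0],[0,0,0]],[[-4.5,1.8,0],[0,0,0]],[[-4.5,1.8,0],[0,0,0]],[[-4.5,1.8,0],[0,0,0]],[[-4.5,1.8,0],[0,0,0]],[[0,0,0],[0,0,0]]]' 0.98
```

```text
cam in tool [ 0.0015282  -0.08153336 -0.16289925] axes in tool [[ 1.    -0.001 -0.001]
 [ 0.001  0.955  0.295]
 [ 0.001 -0.295  0.955]] tcp px [251.1144186  242.92571749] 20cm ahead [251.98398208 191.30659879]
time_s: 1.6
position: [0.3861, 0.2129, 0.2229]
tcp_rot: [[0.008, 1.0, 0.002], [1.0, -0.008, -0.001], [-0.001, 0.002, -1.0]]
force: [0.4, 0.0, 0.2]
opening: 0.04
```

```bash
python3 -m crank '[[[1.0,4,0],[0,0,0]],[[1.0,4,0],[0,0,0]],[[0,0,0],[0,0,0]]]'
python3 - <<'E'
from h import *
import pickle
w=capture("wrist");pickle.dump(w,open("w1.pkl","wb"));cv2.imwrite("pics/c1.png",w["pixels"][:,:,::-1])
E
python3 -m crank '[[[-1,4.5,0],[0,0,0]],[[-1,4.5,0],[0,0,0]],[[0,0,0],[0,0,0]]]'
python3 - <<'E'
from h import *
import pickle
w=capture("wrist");pickle.dump(w,open("w2.pkl","wb"));cv2.imwrite("pics/c2.png",w["pixels"][:,:,::-1])
for n in "12":
  c=pickle.load(open(f"w{n}.pkl","rb"));print(blobs(c,(100,80,40),(130,255,255),None,200))
E
```

```text
time_s: 1.9
position: [0.4695, 0.239, 0.2233]
tcp_rot: [[0.001, 1.0, 0.008], [1.0, -0.001, 0.002], [0.002, 0.008, -1.0]]
force: [-0.5, -0.2, 0.6]
opening: 0.01
time_s: 2.25
position: [0.5582, 0.2169, 0.2227]
tcp_rot: [[0.002, 1.0, 0.006], [1.0, -0.002, 0.0], [0.0, 0.006, -1.0]]
force: [0.3, 0.2, -0.7]
opening: 0.005
[([249.3, 188.5], [238, 178, 24, 22, 426])]
[([268.4, 116.5], [256, 103, 26, 27, 554])]
```

View pics/c1.png

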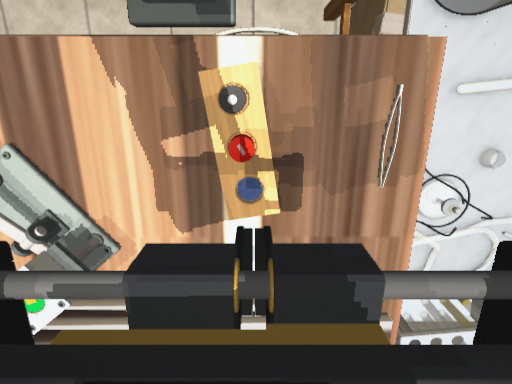

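View pics/c2.png

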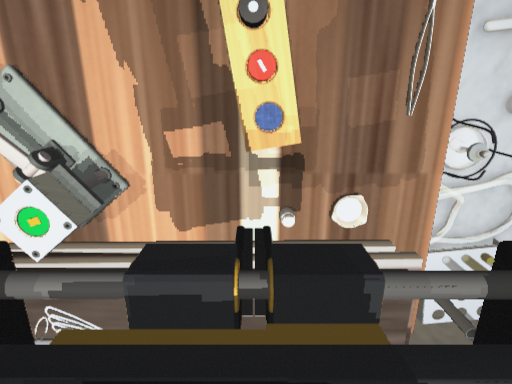

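c1: felt at (249,188), with the red and black castings above it and the tweezers at the right. c2: felt at (268,116), green casting at (33,222) in the die, and the weight and dish clear of the work.

```bash
python3 - <<'E'
from h import *
import pickle
a,b=[pickle.load(open(f"w{n}.pkl","rb")) for n in "12"]
print(tri([(a,(249.5,188.5)),(b,(268.5,116.5))]),plane(a,(249.5,188.5),.009),plane(b,(268.5,116.5),.009))
for c in(a,b):
  print("red",blobs(c,(0,150,80),(6,255,255),(150,0,350,230),100),blobs(c,(174,150,80),(180,255,255),(150,0,350,230),100))
print(plane(b,(33,222),.111))
E
python3 -m crank '[[[-4.5,-2,0],[0,0,0]],[[-4.5,-2,0],[0,0,0]],[[-4.5,-2,0],[0,0,0]],[[-4.5,-2,0],[0,0,0]],[[-4.0,-2,0],[0,0,0]],[[0,0,0],[0,0,0]]]'
python3 - <<'E'
from h import *
import pickle
w=capture("wrist");pickle.dump(w,open("w3.pkl","wb"));cv2.imwrite("pics/c3.png",w["pixels"][:,:,::-1])
E
python3 -m crank '[[[-4.5,0,0],[0,0,0]],[[-4.5,-4,0],[0,0,0]],[[0,-4,0],[0,0,0]],[[0,0,0],[0,0,0]]]'
python3 - <<'E'
from h import *
import pickle
w=capture("wrist");pickle.dump(w,open("w4.pkl","wb"));cv2.imwrite("pics/c4.png",w["pixels"][:,:,::-1])
E
```

```text
(array([0.50329607, 0.23576488, 0.00977585]), [0.06724744143031404, 0.06724744143039793]) [0.50351808 0.23569048 0.009     ] [0.50336817 0.23586625 0.009     ]
red [([241.1, 147.8], [228, 134, 27, 28, 516])] []
red [([261.4, 65.0], [248, 50, 28, 31, 603])] []
[0.59293651 0.00902534 0.111     ]
time_s: 2.9
position: [0.4486, -0.0044, 0.2223]
tcp_rot: [[0.005, 1.0, -0.005], [1.0, -0.005, 0.0], [-0.0, -0.005, -1.0]]
force: [1.3, 1.2, -0.3]
opening: 0.009
time_s: 3.35
position: [0.374, -0.0814, 0.2215]
tcp_rot: [[0.001, 1.0, -0.008], [1.0, -0.001, 0.005], [0.005, -0.008, -1.0]]
force: [-0.3, 1.0, -0.5]
opening: 0.011
```

View pics/c3.png

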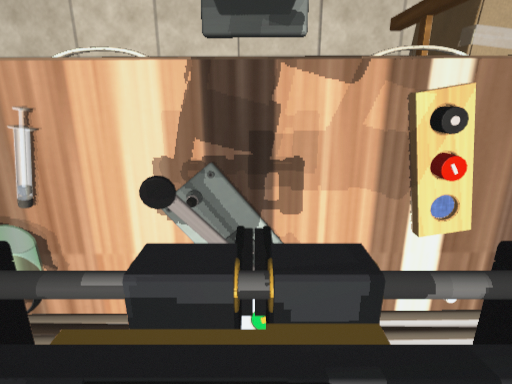

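View pics/c4.png

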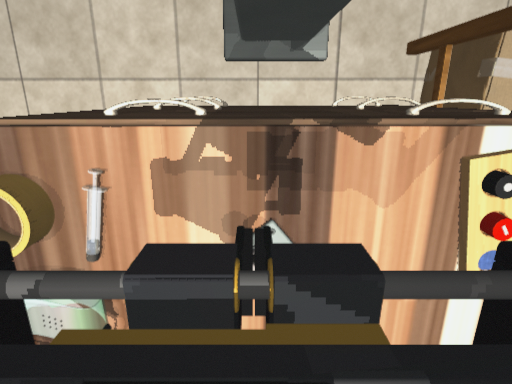

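c3: black pad at (157,192). c4: the pad is hidden behind the gripper. I'll take one more view from further forward.

```bash
python3 -m crank '[[[0,4.5,0],[0,0,0]],[[0,4.5,0],[0,0,0]],[[0,4.5,0],[0,0,0]],[[0,4.5,0],[0,0,0]],[[0,0,0],[0,0,0]]]'
python3 - <<'E'
from h import *
import pickle
w=capture("wrist");pickle.dump(w,open("w5.pkl","wb"));cv2.imwrite("pics/c5.png",w["pixels"][:,:,::-1])
c3=pickle.load(open("w3.pkl","rb"));t=capture("top")
def padc(c,roi):
    g=cv2.inRange(cv2.cvtColor(c["pixels"],cv2.COLOR_RGB2HSV),(0,0,0),(180,255,45));m=np.zeros_like(g);m[roi[1]:roi[3],roi[0]:roi[2]]=g[roi[1]:roi[3],roi[0]:roi[2]]
    k=max(cv2.findContours(m,cv2.RETR_EXTERNAL,cv2.CHAIN_APPROX_NONE)[0],key=cv2.contourArea);return cv2.fitEllipse(k)
e3=padc(c3,(125,165,182,220));print(e3,plane(c3,e3[0],.087))
print(blobs(w,(0,0,0),(180,255,45),(0,0,512,240),300),blobs(w,(45,80,80),(80,255,255),None,200))
E
```

```text
time_s: 3.9
position: [0.5675, -0.0834, 0.2227]
tcp_rot: [[-0.004, 1.0, 0.008], [1.0, 0.004, -0.001], [-0.001, 0.008, -1.0]]
force: [-1.0, -0.5, 0.1]
opening: 0.011
((157.18984985351562, 191.89990234375), (31.032262802124023, 34.7955207824707), 98.2712173461914) [ 0.45956705 -0.0993122   0.087     ]
[([234.7, 63.1], [215, 42, 39, 42, 1185])] [([349.3, 211.7], [334, 197, 32, 30, 640])]
```

View pics/c5.png

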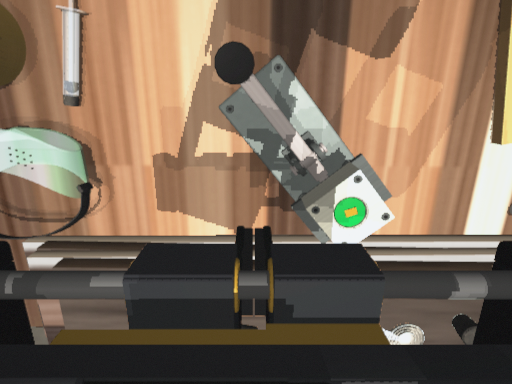

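c5: pad at (235,63), green casting at (350,212).

```bash
python3 - <<'E'
from h import *
import pickle
c2,c3,c5=[pickle.load(open(f"w{n}.pkl","rb")) for n in "235"]
print("pad",tri([(c3,(157.2,191.9)),(c5,(234.7,62.8))]),plane(c5,(234.7,62.8),.087))
g2=blobs(c2,(45,80,80),(80,255,255),(0,180,100,240),100);print(g2)
print("mount",tri([(c2,(33.3,221.5)),(c5,(349.8,212))]),plane(c5,(349.8,212),.109),plane(c2,(33.3,221.5),.109))
print(read_state()["position"],read_state()["force"])
E
```

```text
pad (array([ 0.46064485, -0.09977355,  0.08429978]), [0.47374009815146584, 0.4737400981514739]) [ 0.46113544 -0.09922686  0.087     ]
[([32.7, 221.1], [17, 207, 32, 29, 619])]
mount (array([0.59301241, 0.00848593, 0.1097995 ]), [0.07304342328315441, 0.073043423283113]) [0.59340382 0.00875987 0.109     ] [0.5932716 0.0078953 0.109    ]
[ 0.56100513 -0.08259586  0.22183777] [ 0.39815622 -1.30180899  0.72576393]
```

```bash
python3 -m crank '[[[-0.6,-3.5,3],[0,0,0]],[[-0.6,-3.5,3],[0,0,0]],[[-0.55,-3.2,3],[0,0,0]],[[0,0,2],[0,0,0]],[[0,0,0],[0,0,0]],[[0,0,0],[0,0,0]],[[0,0,0],[0,0,0]]]'
python3 -m crank '[[[0,0,0],[0,0,0]]]'
python3 - <<'E'
from h import *
print(read_state()["position"],read_state()["force"])
s=capture("scene");zoom(s,(230,140,330,240),6,"pics/d1.png")
E
```

```text
time_s: 4.7
position: [0.4595, -0.1026, 0.1138]
tcp_rot: [[-0.001, 1.0, 0.003], [1.0, 0.001, -0.001], [-0.001, 0.003, -1.0]]
force: [-0.1, -0.6, 0.3]
opening: 0.011
time_s: 4.8
position: [0.4595, -0.1026, 0.1137]
tcp_rot: [[-0.001, 1.0, 0.003], [1.0, 0.001, -0.001], [-0.001, 0.003, -1.0]]
force: [-0.3, 0.4, -0.7]
opening: 0.008
[ 0.45947888 -0.10264643  0.11374993] [-0.31209284  0.3758183  -0.73496232]
```

View pics/d1.png

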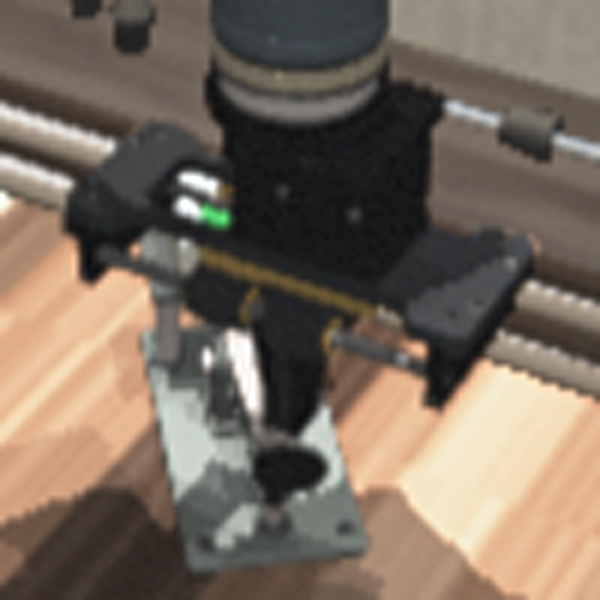

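The closed fingertips are right above the pad. Pressing down now.

```bash
python3 -m crank '[[[0.2,0,0.8],[0,0,0]],[[0,0,0.8],[0,0,0]],[[0,0,0.6],[0,0,0]],[[0,0,0],[0,0,0]]]' | egrep 'pos|for'
for i in 1; do python3 -m crank '[[[0,0,0.3],[0,0,0]],[[0,0,0.3],[0,0,0]]]' | egrep 'pos|for'; done
python3 -m crank '[[[0,0,0.3],[0,0,0]],[[0,0,0.3],[0,0,0]]]' | egrep 'pos|for'
python3 -m crank '[[[0,0,0.3],[0,0,0]],[[0,0,0.3],[0,0,0]]]' | egrep 'pos|for'
```

```text
position: [0.4576, -0.1001, 0.0894]
force: [-0.1, 0.6, 0.8]
position: [0.4581, -0.1005, 0.0844]
force: [-0.2, -0.5, 0.8]
position: [0.4579, -0.1007, 0.0785]
force: [-2.2, -1.6, 4.8]
position: [0.458, -0.1006, 0.0725]
force: [-1.2, -1.3, 4.3]
```

```bash
python3 -m crank '[[[0,0,0.25],[0,0,0]],[[0,0,0.25],[0,0,0]]]' | egrep 'pos|for'
python3 -m crank '[[[0,0,0.25],[0,0,0]],[[0,0,0.25],[0,0,0]]]' | egrep 'pos|for'
python3 -m crank '[[[0,0,0.2],[0,0,0]],[[0,0,0.2],[0,0,0]]]' | egrep 'pos|for'
```

```text
position: [0.458, -0.1005, 0.0674]
force: [-1.9, -0.7, 5.1]
position: [0.458, -0.1005, 0.0624]
force: [-2.4, -2.2, 4.3]
position: [0.4579, -0.1005, 0.0584]
force: [-4.1, -2.8, 5.5]
```

```bash
python3 -m crank '[[[0,0,0.1],[0,0,0]],[[0,0,0.0],[0,0,0]]]' | egrep 'pos|for'
python3 -m crank '[[[0,0,0.1],[0,0,0]],[[0,0,0.0],[0,0,0]]]' | egrep 'pos|for'
python3 -m crank '[[[0,0,0.1],[0,0,0]],[[0,0,0.0],[0,0,0]]]' | egrep 'pos|for'
python3 -m crank '[[[0,0,0.1],[0,0,0]],[[0,0,0.0],[0,0,0]]]' | egrep 'pos|for'
```

```text
position: [0.4581, -0.1004, 0.0574]
force: [-1.8, -1.9, 3.4]
position: [0.4581, -0.1003, 0.0565]
force: [-2.2, -1.8, 3.1]
position: [0.4581, -0.1004, 0.0555]
force: [-1.8, -1.4, 3.4]
position: [0.4581, -0.1004, 0.0545]
force: [-3.0, -1.3, 2.5]
```

```bash
cat > ok.py <<'E'
# guard: exit 1 when pad force is above 5.5 N
from rig import read_state
import sys; s=read_state(); f=s["force"]; print(s["time_s"],(s["position"]*1e3).round(1),f.round(1)); sys.exit(f[2]>5.5)
E
python3 -m crank '[[[0,0,0.1],[0,0,0]],[[0,0,0.0],[0,0,0]]]' >/dev/null; python3 ok.py &&
python3 -m crank '[[[0,0,0.1],[0,0,0]],[[0,0,0.0],[0,0,0]]]' >/dev/null; python3 ok.py &&
python3 -m crank '[[[0,0,0.1],[0,0,0]],[[0,0,0.0],[0,0,0]]]' >/dev/null && python3 ok.py &&
python3 -m crank '[[[0,0,0.1],[0,0,0]],[[0,0,0.0],[0,0,0]]]' >/dev/null && python3 ok.py &&
python3 -m crank '[[[0,0,0.1],[0,0,0]],[[0,0,0.0],[0,0,0]]]' >/dev/null && python3 ok.py &&
python3 -m crank '[[[0,0,0.1],[0,0,0]],[[0,0,0.0],[0,0,0]]]' >/dev/null && python3 ok.py
```

```text
7.45 [ 458.  -100.4   53.4] [-3.  -1.2  3.8]
7.45 [ 458.  -100.4   53.4] [-3.  -1.2  3.8]False
False
```

```bash
sed -i 's/sys.exit(f\[2\]>5.5)/sys.exit(int(f[2]>5.5))/' ok.py
python3 -m crank '[[[0,0,0.1],[0,0,0]],[[0,0,0.0],[0,0,0]]]' >/dev/null && python3 ok.py &&
python3 -m crank '[[[0,0,0.1],[0,0,0]],[[0,0,0.0],[0,0,0]]]' >/dev/null && python3 ok.py &&
python3 -m crank '[[[0,0,0.1],[0,0,0]],[[0,0,0.0],[0,0,0]]]' >/dev/null && python3 ok.py &&
python3 -m crank '[[[0,0,0.1],[0,0,0]],[[0,0,0.0],[0,0,0]]]' >/dev/null && python3 ok.py &&
python3 -m crank '[[[0,0,0.1],[0,0,0]],[[0,0,0.0],[0,0,0]]]' >/dev/null && python3 ok.py &&
python3 -m crank '[[[0,0,0.1],[0,0,0]],[[0,0,0.0],[0,0,0]]]' >/dev/null && python3 ok.py
```

```text
7.65 [ 458.  -100.4   52.4] [-2.6 -2.1  4.4]
7.85 [ 458.  -100.4   51.4] [-2.6 -2.1  3.6]
8.05 [ 458.  -100.4   50.4] [-1.5 -2.2  3.3]
8.25 [ 458.1 -100.4   49.4] [-2.8 -1.9  4.2]
8.45 [ 458.1 -100.4   48.5] [-3.  -2.3  4.4]
8.65 [ 458.1 -100.4   47.4] [-2.1 -2.7  3.5]
```

```bash

python3 -m crank '[[[0,0,0.1],[0,0,0]],[[0,0,0.0],[0,0,0]]]' >/dev/null && python3 ok.py &&
python3 -m crank '[[[0,0,0.1],[0,0,0]],[[0,0,0.0],[0,0,0]]]' >/dev/null && python3 ok.py &&
python3 -m crank '[[[0,0,0.1],[0,0,0]],[[0,0,0.0],[0,0,0]]]' >/dev/null && python3 ok.py &&
python3 -m crank '[[[0,0,0.1],[0,0,0]],[[0,0,0.0],[0,0,0]]]' >/dev/null && python3 ok.py &&
python3 -m crank '[[[0,0,0.1],[0,0,0]],[[0,0,0.0],[0,0,0]]]' >/dev/null && python3 ok.py &&
python3 -m crank '[[[0,0,0.1],[0,0,0]],[[0,0,0.0],[0,0,0]]]' >/dev/null && python3 ok.py &&
python3 -m crank '[[[0,0,0.1],[0,0,0]],[[0,0,0.0],[0,0,0]]]' >/dev/null && python3 ok.py &&
python3 -m crank '[[[0,0,0.1],[0,0,0]],[[0,0,0.0],[0,0,0]]]' >/dev/null && python3 ok.py
```

```text
8.85 [ 458.1 -100.4   46.7] [-4.4 -2.2  7.3]
```

```bash

python3 -m crank '[[[0,0,0.0],[0,0,0]]]' >/dev/null && python3 ok.py ;
python3 -m crank '[[[0,0,0.05],[0,0,0]],[[0,0,0.0],[0,0,0]]]' >/dev/null && python3 ok.py
```

```text
8.95 [ 458.1 -100.4   46.8] [-3.5 -2.4  6.3]
9.15 [ 458.1 -100.4   46.4] [-3.2 -2.5  9. ]
```

```bash

python3 -m crank '[[[0,0,0.03],[0,0,0]],[[0,0,0.0],[0,0,0]],[[0,0,0.0],[0,0,0]]]' >/dev/null ; python3 ok.py ;
python3 -m crank '[[[0,0,0.0],[0,0,0]],[[0,0,0.0],[0,0,0]]]' >/dev/null ; python3 ok.py
```

```text
9.45 [ 458.1 -100.4   46.3] [-4.2 -2.1 10.2]
9.65 [ 458.1 -100.5   46.3] [-4.4 -1.8 10.5]
```

Bearing held: about +6.5 N over the sliding force (roughly 9 N on the buffer). Letting the lever up.

```bash

python3 -m crank '[[[0,0,-0.5],[0,0,0]],[[0,0,-1],[0,0,0]],[[0,0,-1],[0,0,0]],[[0,0,-1],[0,0,0]],[[0,0,-1.5],[0,0,0]],[[0,0,-4],[0,0,0]],[[0,0,-4],[0,0,0]],[[0,0,-4],[0,0,0]],[[0,4,0],[0,0,0]],[[0,4,0],[0,0,0]],[[0,3,0],[0,0,0]],[[0,0,0],[0,0,0]]]' -0.15
python3 - <<'E'
from h import *
import pickle
w=capture("wrist");pickle.dump(w,open("w6.pkl","wb"));cv2.imwrite("pics/e6.png",w["pixels"][:,:,::-1])
s=capture("scene");zoom(s,(230,140,330,240),6,"pics/e6s.png")
print(blobs(w,(45,80,40),(80,255,255),None,200))
E
```

```text
time_s: 10.85
position: [0.5723, -0.1008, 0.2168]
tcp_rot: [[-0.001, 1.0, 0.006], [1.0, 0.001, -0.001], [-0.001, 0.006, -1.0]]
force: [-0.1, 0.4, -0.6]
opening: 0.576
[([373.5, 211.9], [355, 195, 39, 35, 923])]
```

View pics/e6.png

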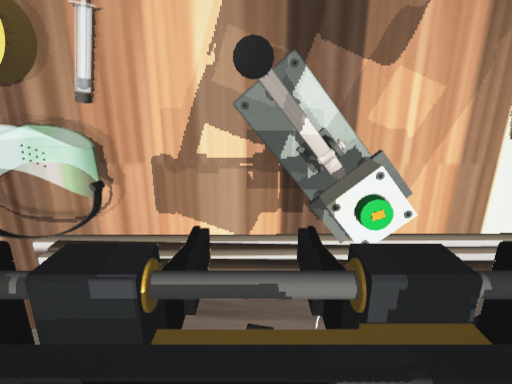

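View pics/e6s.png

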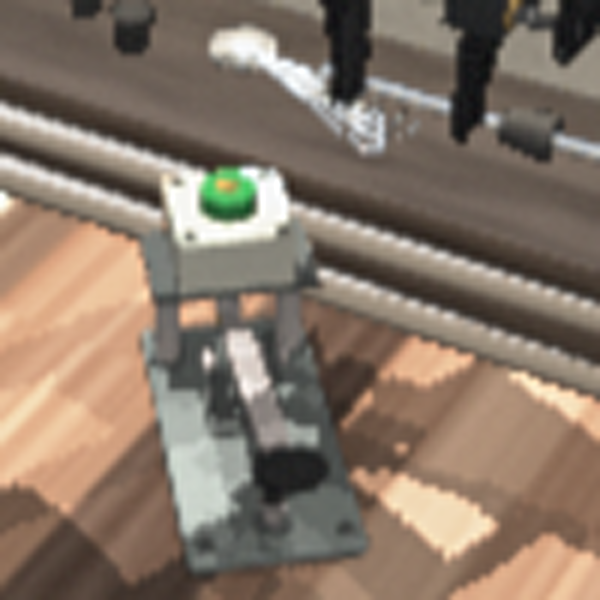

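The lever is back up. The casting stands proud of the die, with its brass specimen at wrist (377,215) and scene (268,171). One more view from the other side will give its height.

```bash

python3 -m crank '[[[4.5,0,0],[0,0,0]],[[4.5,0.5,0],[0,0,0]],[[4.5,0.5,0],[0,0,0]],[[4.5,0.5,0],[0,0,0]],[[0,0,0],[0,0,0]],[[0,0,0],[0,0,0]]]'
python3 - <<'E'
from h import *
import pickle
w=capture("wrist");pickle.dump(w,open("w7.pkl","wb"));cv2.imwrite("pics/e7.png",w["pixels"][:,:,::-1])
w6=pickle.load(open("w6.pkl","rb"))
o=(12,120,60),(32,255,255)
b6=blobs(w6,*o,(355,190,395,235),15);b7=blobs(w,*o,(50,150,240,250),15);print(b6,b7)
print(blobs(w,(45,80,40),(80,255,255),None,200))
E
```

```text
time_s: 11.55
position: [0.5814, 0.0804, 0.2158]
tcp_rot: [[-0.003, 1.0, -0.002], [1.0, 0.003, -0.001], [-0.001, -0.002, -1.0]]
force: [-0.0, -0.5, -0.0]
opening: 0.576
[([377.9, 214.9], [372, 210, 13, 11, 100])] [([121.5, 153.6], [118, 150, 8, 8, 30]), ([134.8, 174.5], [131, 161, 9, 27, 117]), ([101.2, 173.8], [100, 166, 3, 17, 19]), ([169.8, 205.8], [163, 201, 14, 11, 98]), ([139.8, 220.4], [137, 212, 7, 16, 60])]
[([170.9, 203.0], [153, 186, 37, 36, 902])]
```

View pics/e7.png

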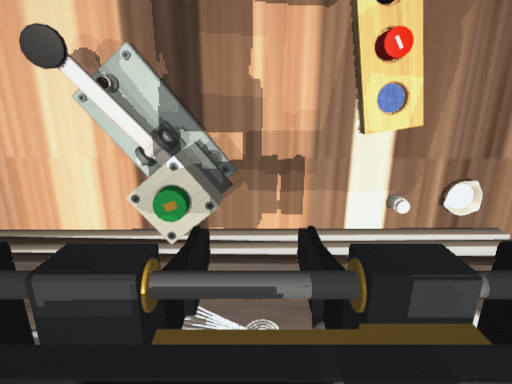

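```bash

python3 - <<'E'
from h import *
import pickle
a,b=[pickle.load(open(f"w{n}.pkl","rb")) for n in "67"]
print(tri([(a,(377.9,214.9)),(b,(169.8,205.8))]))
s=read_state()["position"];print(s)
# felt again
print(blobs(b,(100,80,40),(130,255,255),(340,60,440,130),100))
f=blobs(b,(100,80,40),(130,255,255),(340,60,440,130),100)[0][0];print(plane(b,f,.009))
# die corners? screws
E
```

```text
(array([0.59259849, 0.00927667, 0.1238605 ]), [0.13406251143464576, 0.13406251143486325])
[0.58168069 0.07930859 0.21576027]
[([390.5, 97.6], [378, 84, 26, 28, 580])]
[0.50342147 0.23641013 0.009     ]
```

```bash

python3 -m crank '[[[-3.5,0.6,0],[0,0,0]],[[-3.55,0.53,0],[0,0,0]],[[0,0,3],[0,0,0]],[[0,0,3],[0,0,0]],[[0,0,0],[0,0,0]],[[0,0,0],[0,0,0]]]'
python3 - <<'E'
from h import *
s=capture("scene");zoom(s,(220,120,320,220),6,"pics/f1.png");w=capture("wrist");cv2.imwrite("pics/f1w.png",w["pixels"][:,:,::-1])
print(read_state()["position"])
E
```

```text
time_s: 12.2
position: [0.5937, 0.0077, 0.1557]
tcp_rot: [[0.002, 1.0, -0.002], [1.0, -0.002, 0.0], [0.0, -0.002, -1.0]]
force: [0.9, -0.3, 0.8]
opening: 0.576
[0.59527728 0.00829323 0.1572989 ]
```

View pics/f1w.png

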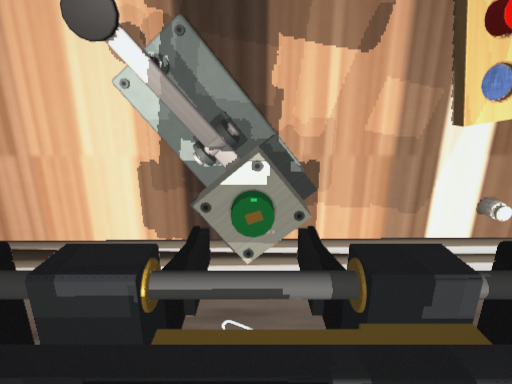

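The casting is at (252,214), centred between the fingers. I'll go down in stages.

```bash

python3 -m crank '[[[0,-0.1,2],[0,0,0]],[[0,0,1],[0,0,0]],[[0,0,0.5],[0,0,0]],[[0,0,0],[0,0,0]],[[0,0,0],[0,0,0]]]'
python3 -m crank '[[[0,0,0],[0,0,0]]]'
```

```text
time_s: 12.8
position: [0.5939, 0.0091, 0.1213]
tcp_rot: [[-0.0, 1.0, 0.001], [1.0, 0.0, -0.0], [-0.0, 0.001, -1.0]]
force: [0.9, 0.7, -0.7]
opening: 0.575
time_s: 12.9
position: [0.5939, 0.0091, 0.1214]
tcp_rot: [[-0.0, 1.0, 0.001], [1.0, 0.0, -0.0], [-0.0, 0.001, -1.0]]
force: [-0.1, -0.6, -0.1]
opening: 0.576
```

```bash

python3 -m crank '[[[0,-0.1,0.4],[0,0,0]],[[0,0,0.35],[0,0,0]],[[0,0,0],[0,0,0]],[[0,0,0],[0,0,0]]]'
python3 - <<'E'
from h import *
s=capture("scene");zoom(s,(220,120,320,220),6,"pics/f2.png");w=capture("wrist");cv2.imwrite("pics/f2w.png",w["pixels"][:,:,::-1])
E
```

```text
time_s: 13.3
position: [0.5923, 0.0091, 0.113]
tcp_rot: [[-0.0, 1.0, -0.0], [1.0, 0.0, 0.0], [0.0, -0.0, -1.0]]
force: [0.8, -0.0, -0.5]
opening: 0.576
```

View pics/f2.png

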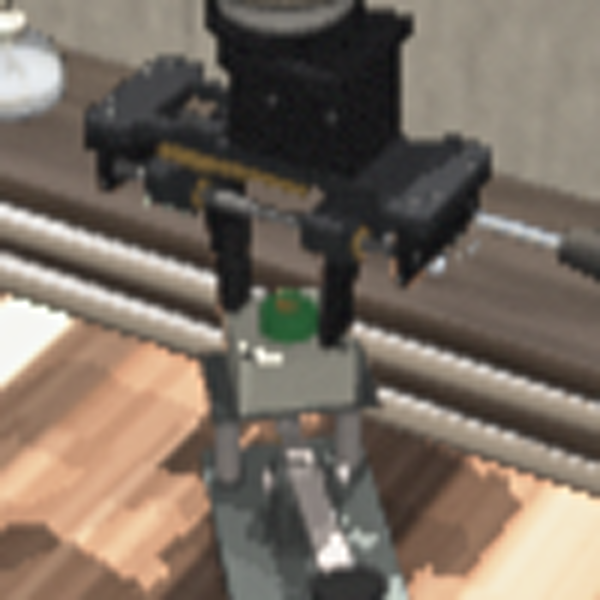

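View pics/f2w.png

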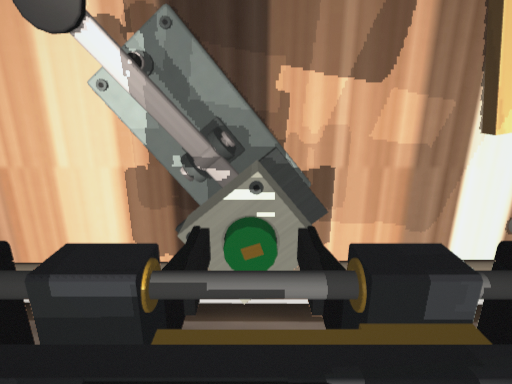

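The fingers straddle the casting just above the die face, with the casting at (250,246) and the jaw centre at about column 252. Closing.

```bash

python3 -m crank '[[[0,0,0],[0,0,0]],[[0,0,0],[0,0,0]],[[0,0,0],[0,0,0]],[[0,0,0],[0,0,0]],[[0,0,0],[0,0,0]],[[0,0,0],[0,0,0]]]' 1
python3 -m crank '[[[0,0,0],[0,0,0]],[[0,0,0],[0,0,0]]]'
```

```text
time_s: 14.0
position: [0.5926, 0.0079, 0.1135]
tcp_rot: [[-0.001, 1.0, 0.0], [1.0, 0.001, -0.002], [-0.002, 0.0, -1.0]]
force: [-0.8, -5.4, 0.8]
opening: 0.331
time_s: 14.2
position: [0.5926, 0.008, 0.1135]
tcp_rot: [[-0.001, 1.0, 0.0], [1.0, 0.001, -0.002], [-0.002, 0.0, -1.0]]
force: [-1.2, -5.2, 1.0]
opening: 0.329
```

```bash

python3 -m crank '[[[-0.1,0,0],[0,0,0]],[[0,0,0],[0,0,0]],[[0,0,-0.2],[0,0,0]],[[0,0,-0.2],[0,0,0]],[[0,0,-0.3],[0,0,0]],[[0,0,-0.4],[0,0,0]],[[0,0,-0.5],[0,0,0]],[[0,0,0],[0,0,0]]]'
python3 -m crank '[[[0,0,-0.5],[0,0,0]],[[0,0,-1],[0,0,0]],[[0,0,-2],[0,0,0]],[[0,0,-2],[0,0,0]],[[0,0,-2],[0,0,0]],[[0,0,0],[0,0,0]],[[0,0,0],[0,0,0]]]'
python3 - <<'E'
from h import *
s=capture("scene");zoom(s,(200,100,320,220),5,"pics/g1.png");w=capture("wrist");cv2.imwrite("pics/g1w.png",w["pixels"][:,:,::-1])
E
```

```text
time_s: 15.0
position: [0.5931, 0.0091, 0.131]
tcp_rot: [[0.0, 1.0, 0.002], [1.0, -0.0, 0.002], [0.002, 0.002, -1.0]]
force: [-0.6, 0.6, -1.1]
opening: 0.328
time_s: 15.7
position: [0.5924, 0.0083, 0.2049]
tcp_rot: [[-0.0, 1.0, 0.001], [1.0, 0.0, 0.0], [0.0, 0.001, -1.0]]
force: [0.3, -0.2, -1.8]
opening: 0.329
```

View pics/g1.png

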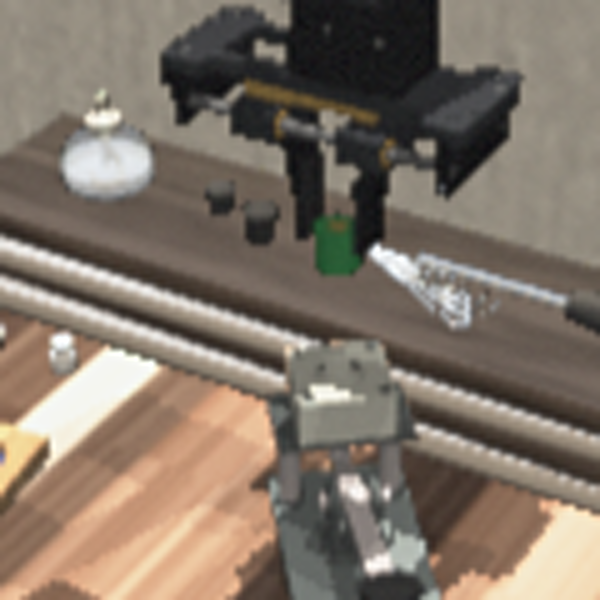

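View pics/g1w.png

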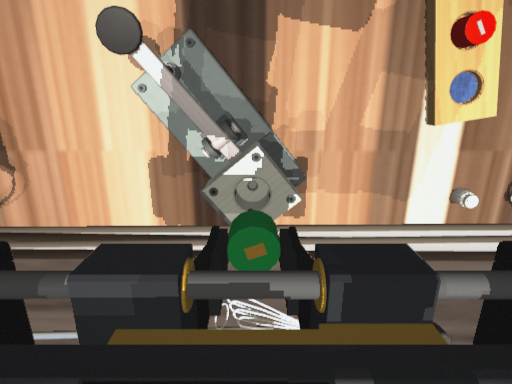

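The casting is held upright and clear of the die. In the wrist view its top disc is at about (254,249) with the specimen at (255,251); in the scene view the specimen is at about (267.6,145).

```bash

python3 - <<'E'
from h import *
w=capture("wrist");s=capture("scene");p=read_state()["position"];print(p)
hsv=cv2.cvtColor(w["pixels"],cv2.COLOR_RGB2HSV)
zoom(w,(200,190,310,290),6,"pics/g2.png")
o=(12,120,60),(32,255,255)
bw=blobs(w,*o,(235,235,275,270),20);bs=blobs(s,(15,80,60),(40,255,255),(255,135,280,155),2);print(bw,bs)
print("brass tri",[tri([(w,bw[0][0]),(s,(267.4,144.7))])])
print("at top z",plane(w,(254,249),p[2]+.011)-p)
X=p+np.array([0,0,-.015]);print("scene bottom pred",proj(s,X),"obs ~",(200+337/5,100+268/5))
E
```

```text
[0.59155136 0.00826547 0.20304102]
[([255.2, 250.9], [244, 243, 23, 17, 239])] [([266.7, 145.4], [265, 145, 4, 2, 7])]
brass tri [(array([0.59368665, 0.00906615, 0.21340035]), [2.208071329958363, 2.208071329958268])]
at top z [-0.00113339  0.00168482  0.011     ]
scene bottom pred [266.57133962 152.80728433] obs ~ (267.4, 153.6)
```

View pics/g2.png

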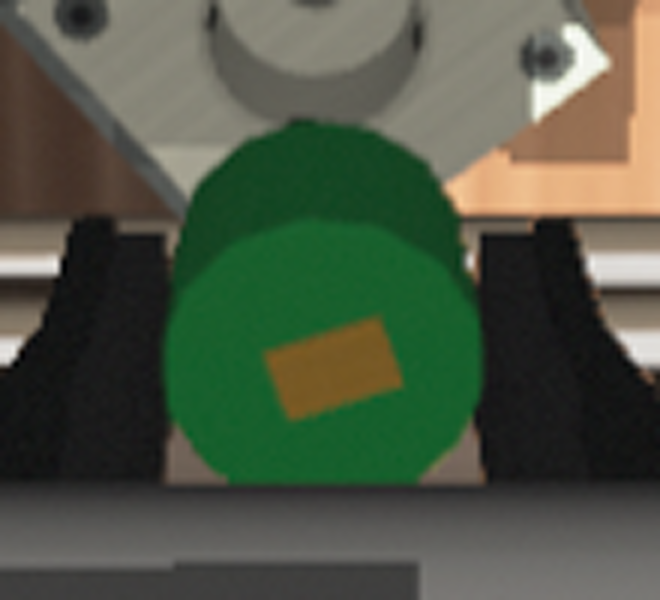

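```bash

python3 - <<'E'
from h import *
w=capture("wrist");R=read_state()["tcp_rot"];p=read_state()["position"]
hsv=cv2.cvtColor(w["pixels"],cv2.COLOR_RGB2HSV)
m=cv2.inRange(hsv,(45,80,85),(85,255,255))|cv2.inRange(hsv,(10,100,60),(35,255,255));k=np.zeros_like(m);k[215:271,220:290]=m[215:271,220:290]
k=cv2.morphologyEx(k,cv2.MORPH_OPEN,np.ones((3,3)))
c=max(cv2.findContours(k,cv2.RETR_EXTERNAL,cv2.CHAIN_APPROX_NONE)[0],key=cv2.contourArea)[:,0]
print(c.min(0),c.max(0)); c=c[c[:,1]<268]
e=cv2.fitEllipse(c.astype(np.float32));print(e)
for h in(.009,.011,.013):
  print(h,(plane(w,e[0],p[2]+h)-p)*1e3, "tcp-axis px",proj(w,p+np.array([0,0,h])))
E
```

```text
[228 227] [279 269]
((253.42449951171875, 250.28323364257812), (47.002227783203125, 51.961849212646484), 87.42411804199219)
0.009 [0.38452332 1.32302296 9.        ] tcp-axis px [251.00039094 249.65121171]
0.011 [-0.66697755  1.32410253 11.        ] tcp-axis px [250.97321348 251.39866645]
0.013 [-1.71847842  1.32518209 13.        ] tcp-axis px [250.94541415 253.18610705]
```

```bash

python3 -m crank '[[[2,-0.8,0],[0,0,0]],[[3.5,-1.4,0],[0,0,0]],[[4,-1.5,0],[0,0,0]],[[4,-1.5,0],[0,0,0]],[[4,-1.5,0],[0,0,0]],[[3.1,-1.3,0],[0,0,0]],[[2,-0.8,0],[0,0,0]],[[0,0,0],[0,0,0]],[[0,0,0],[0,0,0]]]'
python3 -m crank '[[[0,0,2],[0,0,0]],[[0,0,2.5],[0,0,0]],[[0,0,2.5],[0,0,0]],[[0,0,2.5],[0,0,0]],[[0,0,2],[0,0,0]],[[0,0,1.5],[0,0,0]],[[0,0,1],[0,0,0]],[[0,0,0],[0,0,0]],[[0,0,0],[0,0,0]]]'
python3 -m crank '[[[0,0,0],[0,0,0]]]'
```

```text
time_s: 16.85
position: [0.5041, 0.2342, 0.2038]
tcp_rot: [[-0.002, 1.0, -0.001], [1.0, 0.002, -0.001], [-0.001, -0.001, -1.0]]
force: [-0.2, 0.1, -1.1]
opening: 0.331
time_s: 17.75
position: [0.505, 0.2336, 0.0644]
tcp_rot: [[0.001, 1.0, 0.0], [1.0, -0.001, -0.0], [-0.0, 0.0, -1.0]]
force: [0.2, -0.5, -0.4]
opening: 0.331
time_s: 17.85
position: [0.5053, 0.234, 0.0651]
tcp_rot: [[0.0, 1.0, 0.002], [1.0, -0.0, 0.0], [0.0, 0.002, -1.0]]
force: [-0.7, 0.0, -0.3]
opening: 0.335
```

```bash

python3 -m crank '[[[0,-0.12,1.0],[0,0,0]],[[0,0,1.0],[0,0,0]],[[0,0,0.4],[0,0,0]],[[0,0,0],[0,0,0]],[[0,0,0],[0,0,0]]]'
python3 - <<'E'
from h import *
print(read_state()["position"])
s=capture("scene");zoom(s,(150,140,250,240),6,"pics/h1.png");t=capture("top");w=capture("wrist")
zoom(w,(170,100,340,290),3,"pics/h1w.png")
E
```

```text
time_s: 18.35
position: [0.503, 0.2341, 0.04]
tcp_rot: [[-0.0, 1.0, -0.0], [1.0, 0.0, -0.0], [-0.0, -0.0, -1.0]]
force: [0.1, -0.0, -0.9]
opening: 0.329
[0.50304633 0.23411027 0.03996855]
```

View pics/h1.png

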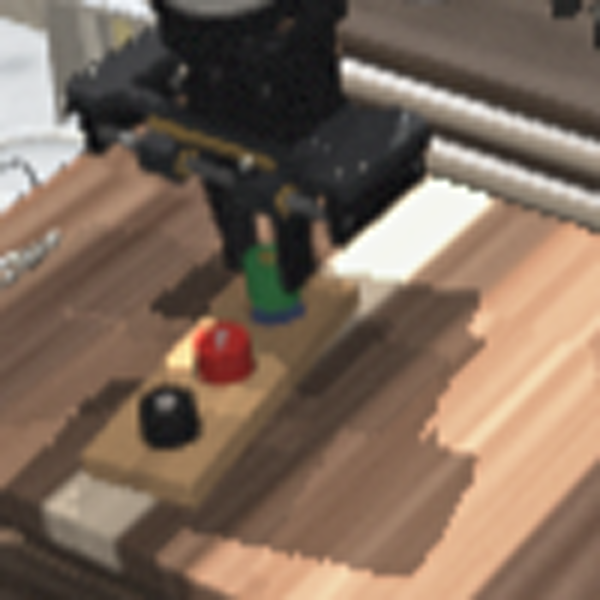

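View pics/h1w.png

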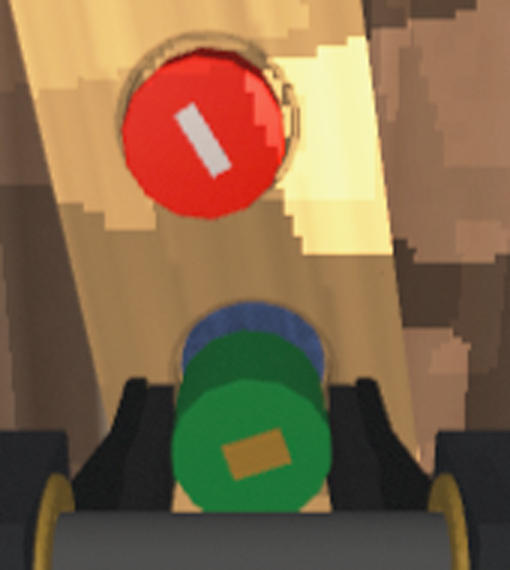

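Wrist view: the casting's lower edge arc is at zoom row 332 and the felt's near edge at row 303, with both centred at about column 253–255. I'll work out the x offset from these edges.

```bash

python3 - <<'E'
from h import *
w=capture("wrist");p=read_state()["position"];print(p)
for zb in(.024,.025,.026): print("casting x",plane(w,(253.7,100+331/3),zb)[0]+.015, "y",(plane(w,(170+179/3,230),zb)[1]+plane(w,(170+327/3,230),zb)[1])/2)
print("felt x",plane(w,(254,100+302.5/3),.009)[0]+.016,"y",(plane(w,(170+183/3,217),.009)[1]+plane(w,(170+327/3,217),.009)[1])/2)
print("rim x(34)",plane(w,(254,100+297/3),.016)[0]+.017)
E
```

```text
[0.50338904 0.23416158 0.04050078]
casting x 0.5052305228757904 y 0.2359970259793407
casting x 0.5048522336044271 y 0.23599469480078478
casting x 0.5044739443330638 y 0.23599236362222883
felt x 0.5052543589935946 y 0.2364783145296052
rim x(34) 0.5026225692237862
```

```bash

python3 -m crank '[[[0.03,0,0.4],[0,0,0]],[[0,0,0.2],[0,0,0]],[[0,0,0],[0,0,0]]]' >/dev/null; python3 ok.py &&
python3 -m crank '[[[0,0,0.2],[0,0,0]],[[0,0,0.1],[0,0,0]],[[0,0,0],[0,0,0]]]' >/dev/null; python3 ok.py && 
python3 -m crank '[[[0,0,0.15],[0,0,0]],[[0,0,0],[0,0,0]]]' >/dev/null && python3 ok.py && 
python3 -m crank '[[[0,0,0.1],[0,0,0]],[[0,0,0],[0,0,0]]]' >/dev/null && python3 ok.py && 
python3 -m crank '[[[0,0,0.1],[0,0,0]],[[0,0,0],[0,0,0]]]' >/dev/null && python3 ok.py
```

```text
18.85 [502.9 234.3  33.9] [-1.1 -0.4 -0.2]
19.15 [503.  234.3  31.1] [-0.7 -0.5 -0.4]
19.35 [503.1 234.3  29.6] [ 0.2 -0.2 -1.1]
19.55 [503.1 234.4  28.7] [-0.4 -0.9 -0.9]
19.75 [503.1 234.3  27.7] [-0.4  0.   0. ]
```

```bash

sed 's/f\[2\]>5.5/f[2]>2.0/' ok.py > ok2.py
python3 -m crank '[[[0,0,0.1],[0,0,0]],[[0,0,0],[0,0,0]]]' >/dev/null && python3 ok2.py && 
python3 -m crank '[[[0,0,0.08],[0,0,0]],[[0,0,0],[0,0,0]]]' >/dev/null && python3 ok2.py && 
python3 -m crank '[[[0,0,0.08],[0,0,0]],[[0,0,0],[0,0,0]]]' >/dev/null && python3 ok2.py && 
python3 -m crank '[[[0,0,0.08],[0,0,0]],[[0,0,0],[0,0,0]]]' >/dev/null && python3 ok2.py && 
python3 -m crank '[[[0,0,0.08],[0,0,0]],[[0,0,0],[0,0,0]]]' >/dev/null && python3 ok2.py && python3 -m crank '[[[0,0,0.08],[0,0,0]],[[0,0,0],[0,0,0]]]' >/dev/null && python3 ok2.py
```

```text
19.95 [503.1 234.3  26.7] [-0.4  0.4  0. ]
20.15 [503.1 234.4  25.9] [-0.7  0.3 -0.4]
20.35 [503.1 234.4  25.1] [-0.6  0.1 -0.4]
20.55 [503.3 234.4  24.7] [-0.1 -0.3  2.6]
```

Contact came at TCP z = 24.7 mm, where the well floor was predicted; a landing on the rim would have shown at about 31 mm. Quick look before releasing.

```bash

python3 - <<'E'
from h import *
w=capture("wrist");zoom(w,(170,100,340,290),3,"pics/i1w.png")
E
```

```text
(no output)
```

View pics/i1w.png

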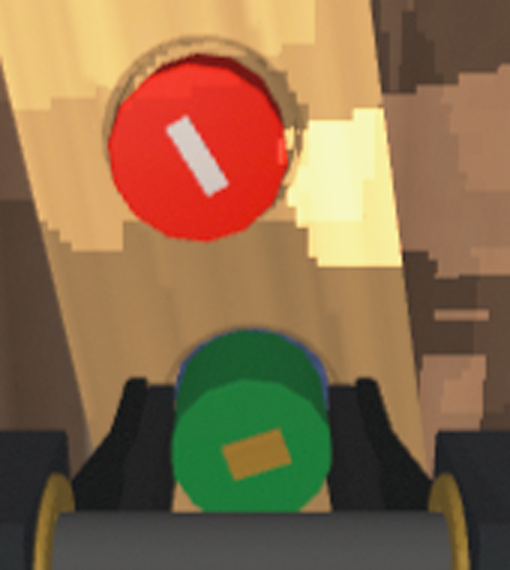

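The casting is inside the well, with a thin blue sliver of felt at zoom (320,370). Opening part way, then rising straight up.

```bash

python3 -m crank '[[[0,0,0],[0,0,0]],[[0,0,0],[0,0,0]],[[0,0,0],[0,0,0]],[[0,0,0],[0,0,0]]]' -0.1
python3 -m crank '[[[0,0,-0.5],[0,0,0]],[[0,0,-1],[0,0,0]],[[0,0,-2],[0,0,0]],[[0,0,-4],[0,0,0]],[[0,0,-4],[0,0,0]],[[0,0,-4],[0,0,0]],[[0,0,-3],[0,0,0]],[[0,0,0],[0,0,0]]]'
python3 - <<'E'
from h import *
import pickle
w=capture("wrist");pickle.dump(w,open("w8.pkl","wb"));cv2.imwrite("pics/j1w.png",w["pixels"][:,:,::-1]);s=capture("scene");zoom(s,(150,140,310,240),5,"pics/j1.png")
E
python3 -m crank '[[[-4,0,0],[0,0,0]],[[-4,4,0],[0,0,0]],[[0,3,0],[0,0,0]],[[0,0,0],[0,0,0]],[[0,0,0],[0,0,0]]]'
python3 - <<'E'
from h import *
w=capture("wrist");cv2.imwrite("pics/j2w.png",w["pixels"][:,:,::-1])
zoom(capture("top"),(170,140,310,250),5,"pics/j2t.png")
E
```

```text
time_s: 21.0
position: [0.5031, 0.2344, 0.0241]
tcp_rot: [[-0.0, 1.0, -0.0], [1.0, 0.0, -0.0], [-0.0, -0.0, -1.0]]
force: [0.5, -0.4, -0.0]
opening: 0.53
time_s: 21.8
position: [0.5062, 0.2352, 0.2151]
tcp_rot: [[-0.0, 1.0, 0.011], [1.0, 0.0, 0.003], [0.003, 0.011, -1.0]]
force: [1.8, -1.0, -0.4]
opening: 0.551
time_s: 22.4
position: [0.5673, 0.1586, 0.2074]
tcp_rot: [[0.001, 1.0, -0.005], [1.0, -0.001, -0.0], [-0.0, -0.005, -1.0]]
force: [-0.7, 0.0, -0.5]
opening: 0.55
```

View pics/j2w.png

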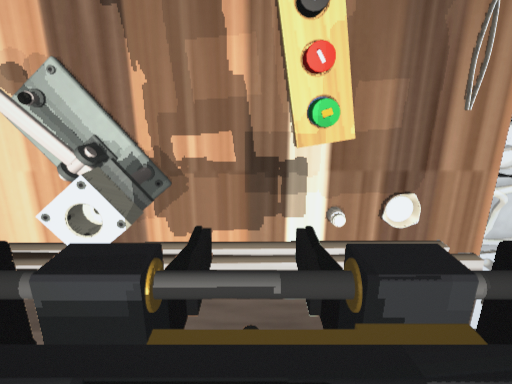

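View pics/j1.png

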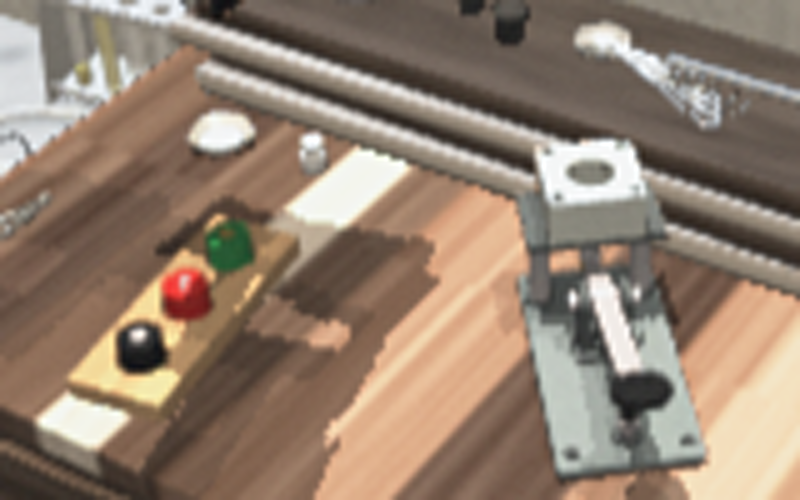

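View pics/j2t.png

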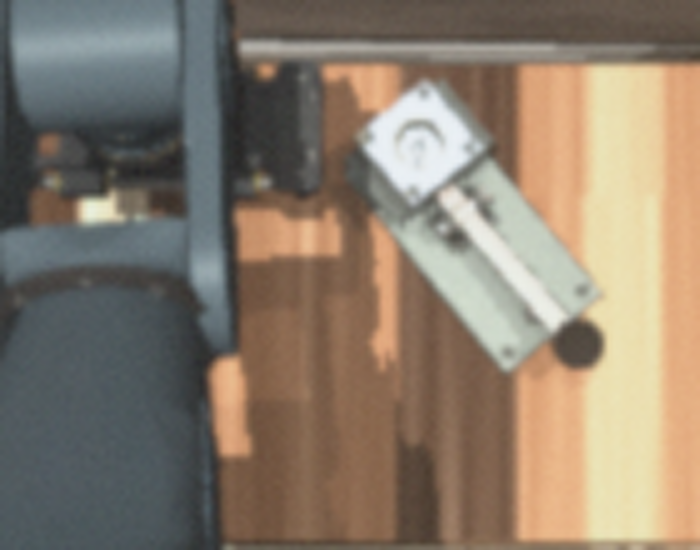

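The green casting stands upright in the well at (324,112), level with its neighbours. The lever is up and the other objects look undisturbed. I'll make a quick height check from two wrist views.

```bash

python3 - <<'E'
from h import *
import pickle
a=pickle.load(open("w8.pkl","rb"));b=capture("wrist")
o=(45,80,40),(85,255,255)
ga=blobs(a,*o,None,150);gb=blobs(b,*o,None,150);print(ga,gb)
oa=blobs(a,(18,150,60),(32,255,255),(225,130,280,240),15);ob=blobs(b,(22,180,80),(32,255,255),(312,98,338,125),10);print(oa,ob)
if ga and gb: print(tri([(a,ga[0][0]),(b,gb[0][0])]), plane(b,gb[0][0],.03))
print(read_state()["qvel"].round(2),read_state()["position"])
E
```

```text
[([251.9, 163.4], [239, 150, 27, 29, 532])] [([323.0, 112.8], [308, 99, 31, 29, 642])]
[([252.8, 165.6], [248, 162, 10, 8, 53])] [([325.9, 113.3], [321, 110, 10, 8, 51])]
(array([0.5036655 , 0.23532629, 0.02379768]), [0.18760972870931353, 0.18760972870924217]) [0.5034971  0.23411555 0.03      ]
[ 0.25 -0.6  -0.38 -0.14 -0.28 -0.02] [0.56659003 0.15947285 0.20830621]
```

```bash
python3 -c "
from rig import bot
print(bot.hand_in())"
```

```text
the job is handed in; nothing more can be done
None
```

I pressed the thumb pad down until the lever bore on its stop, let it back up, drew the green casting out and set it in the felt-lined well. The job is handed in at about 22.5 s; no verdict was reported.

- **Stop:** The pad went down about 40 mm. The force then rose steeply, from about 4 N to 10.5 N (about 11.5 N with the sideways force), and I held it there for at least 0.4 s. That is about 6.5 N more at the pad, or roughly 9 N on the buffer.
- **Casting:** It stood about 13 mm out of the die when the lever was back up. It came out without slipping in the grip.
- **Placing:** It touched down at 2.6 N with the TCP at 24.7 mm, close to the 24.5 mm predicted for the well floor.
- **Last checks:** Pictures show it upright in the well, level with its neighbours, with its axis within about 2 mm of the felt's centre. The lever is up, the gripper is clear, and nothing else I could see had moved.
- **Disagreements:**
    - The wrist camera read about 1.5 mm too far in +y, and I corrected for this when placing.
    - The last two-view height came out at about 24 mm instead of 34 mm. The arm was still settling in one view, so I relied on the contact height.

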